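# Hold the tea-money box unlatched with its key

### The arm

A 6-joint arm with a two-finger parallel gripper is mounted at the origin on the work surface. World frame = base frame: x ahead of the robot, y to its left, z up, the work surface at z = 0. Lengths are in m, angles in rad, forces in N, time in s.
With the tool pointing down it reaches from about 0.325 to 0.85 m from the base axis. Payload 15.5 kg.
Tool frame: the origin (TCP) lies between the finger pads; the fingertips stand 25 mm ahead of it and the grasp point (between the pads) lies 6 mm ahead of it (env.tip_reach is the distance from the TCP to the fingertips, in m); z points along the fingers, y is the line along which they close (so a half turn about z gives the same grasp; the last joint's range is limited). The gripper opens to 91 mm and grips with 3 to 60 N. Pads are 32 mm wide; open, the fingers measure 118 mm over their backs; the gripper's body (76 mm by 178 mm) begins 60 mm behind the grasp point.
Start: joints at [-0.096, 0.494, 1.345, -0, 1.302, -0.096], TCP at [0.625, 0, 0.239] pointing down, gripper open.
Joint ranges: [-2.91, 2.91], [-0.82, 2.16], [0.22, 2.67], [-1.22, 4.37], [0.12, 2.79], [-3.08, 3.08]. Speed limits (rad/s): [1.89, 1.89, 2.57, 3.01, 3.01, 3.01].

### API

Orientations are given as a unit quaternion [w, x, y, z].
In Python, from bench import env, snapshot, calibration, masks_of gives the robot as it stands.
- The arm moves only by the tool carry_out, never from a script. Its argument "plan" is a list of rows, each an object with "slide": the shift along the tool's x, y, z in units of 30 mm (1.0 is 30 mm), a list of three; "roll": the turn about the tool's z in units of 6 degrees (1.0 is 6 degrees). A call has 1 to 10 rows; each row shifts and turns the commanded pose from where the row before left it, along the tool's axes as they then stand; what a row does not reach is not made up. A row lasts 1/12 s, in which the tool goes at most 41.7 mm and 7.16 degrees, less where a joint would pass 70% of its speed; a pose out of reach is approached as far as the arm can. A call is refused whole if a number of a shift passes 1 or a number of a turn 1, either way. A call with a gripper value outside its range is refused whole. "hand" is the finger opening in mm, from 0 to 91.2, set as the call begins (left out, the last holds). The fingers move at their own pace and stop on an object; "squeeze" is the grip in N (left out, the last holds). Time passes only in rows, so rows that do not move let the fingers close. It gives the time, the measured TCP pose, the force, the opening and the grip force at its end, in the units of the state.
- env.read_state(): the state, without advancing time (a new reading comes with each control period).
- snapshot(name): name is "scene" or "side" or "wrist"; returns the picture (400x640x3 uint8, red, green, blue); there is no depth.
- calibration(name): a dict with "camera_matrix" (3x3 intrinsics, pixels), "extrinsics" (4x4, takes a point from camera to world coordinates). Camera axes: x right, y down, z forward; pixel columns grow to the right and rows downward; lengths in m; the calibration is good to about 2 mm. A picture is of the moment at which its call begins: read the wrist's pose just before it. calibration takes no time and is no camera call; for the wrist camera it gives the pose at the moment of the call.
- env.finish_job(): hands the job in; it is judged then, once.
Trained networks look in the newest picture that a camera, given by its name, has taken for a name from the list of things; names that differ only in an ending like _2 or _b are one class to them, and where a whole thing is asked for, a point or a joint stands for the part that bears it (a point fixed in the world has none). Each returns a list of dicts, best first, with "confidence" (0 to 1); they miss things now and then, are a little off and sometimes report something else, mostly with a low value. They report only what shows in the picture. A call takes as long as a camera call.
- masks_of(thing, camera): "mask" (400x640 bool, what is visible of it) and "at" ([column, row] in pixels, amid what is visible of it).
The state is a dict: "clock": time; "joints": joint angles; "joint_vel": joint speeds; "tau": joint torques, N m; "ee_pos": TCP position; "tool_rot": TCP orientation; "wrist_force": force on the tool from outside, world axes, zero at the start; "ft_torque": the same for the moment, N m; "opening": finger opening in m; "grip_force": force on a finger pad.
Only numpy, scipy, OpenCV 4.12 (cv2) and the standard library are available. Lean on these libraries where they do the work, as an engineer would, in place of code of your own. Each camera call takes 0.05 s, during which the arm holds its last target. There are 200 camera calls.

### The job

I want to open the tea-money cash box, and its sprung catch only stays back while the key is held turned. Lift the square-headed key up and off its hook, push it fully home in the lock in the box's lid, wiggling it past the sticky discs inside, turn it a quarter turn clockwise to the stop, and finish like that: still gripping the key, held turned against its spring. Leave the round-headed key on its hook and the tea things where they stand.

Things in the scene. Friction and masses are not known exactly. Their poses are not given: they have to be found in the camera images.
- key: The key to use: white plastic head with a SQUARE outline, blade down, on one of the two hooks (which one varies), 35 g. Origin on the blade's centre line at the upper edge of the hole, where it hangs; z up, x the way the hook points. Head 34 mm wide (y), 9 thick (x), z from +5 to -33 mm; hole 18 wide, z 0 to -18. Steel neck to z = -40, blade end at -68. Fits either way round.
- key_grip (a point): Middle of the solid lower part of the key's head, 25.5 mm below the key's origin. A good grip is across the 34 mm width from above, fingertips 3 mm above the head's underside (30 mm below the key's origin), about 40 N.
- key_tip (a point): Middle of the blade's blunt end, 68 mm below the key's origin. The blade is straight and flat, 11 mm wide (the key's y), 4 mm thick (its x), 28 mm long; the neck above it is 14 x 5 mm, 7 mm long.
- round_key: Another key, to be left on the other hook: white plastic head with a ROUND outline, 34 mm across, 9 mm thick, hole 19 mm; blade 8 mm wide. Same length and same origin as the key. 30 g.
- key_rack: Low wooden key stand, fixed: base board 110 x 240 x 16 mm, two posts and a level rail along its y (18 mm thick, 236 mm long, top 160 mm above the table). Two brass hooks, 100 mm apart, stick out of the rail towards its +x. Origin on the table under the middle of the rail.
- hook_left (a point): Where a thing hangs on the hook at the rack's +y side: top of the wire, 150 mm above the table, 52 mm out from the rail's middle. Wire 4 mm thick, level; 10 mm further out it ends in an upturned lip, top 6 mm above the wire's top. Raise a key about 10 mm (less than 14), then draw it out along the rack's +x by 30 mm or more.
- hook_right (a point): The same point of the hook at the rack's -y side.
- cash_box: Grey steel hand cash box, 180 mm deep (its x), 250 wide (its y), lid top 88 mm above the table; does not shift. Carrying handle folded flat behind the lid's middle (up to 97 mm high), coin slot, and the key lock 50 mm to -x of the middle: a steel ring 35 mm across, 6 mm high, round a brass plug. Origin on the table under its middle.
- keyway (a point): Centre of the key slot's mouth, on the lock's axis, 91 mm above the table, 3 mm below the rim of the steel ring (opening 20 mm). Slot along this point's y, 12.2 x 5.0 mm, floor 28 mm down, 2 mm chamfer round the mouth; z up; the point turns with the plug. Home: blade end 28 mm below this point, neck's lower end level with it, underside of the head 7 mm above it.
- first_disc (a point): Inside the lock, 9 mm below the mouth: top of a sticky turning disc with the same slot (12.6 x 5.2 mm), left 0.45 to 0.62 rad clockwise of the line. The blade stops dead on it: a straight push does not get past. Press lightly (6 to 9 N) while rocking the key clockwise up to 0.8 rad and back, the plug turning along: it drops in, and the disc then turns with the key.
- second_disc (a point): Inside the lock, 18 mm below the mouth: top of a second such disc, out of line by an angle of its own (also 0.45 to 0.62 rad clockwise), passed in the same way. Below it the way is free to the floor.
- lock_plug (a joint): Turn of the lock plug, rad: 0 at rest as found, growing clockwise seen from above, stop at 1.57 (a quarter turn). A spring turns it back: 0.02 N m at 0, 0.08 at the stop; each disc adds about 0.05 of drag. The key has about 0.1 rad of play in the slot to either side, so it must be turned about 1.7 rad in all to reach the stop.
- mug: Brown mug, 80 mm across, 90 mm high, bystander. Origin under its middle.
- tea_tin: Tea tin, 76 mm across, 120 mm high, bystander. Origin under its middle.
- teapot: Blue and white teapot with a bail handle, 155 mm high, on the round tray beyond the work, bystander. Origin under its middle.
- teacup: Small handleless cup, 68 mm across, 75 mm high, on the tray, bystander. Origin under its middle.

How it is judged:
On the way, in this order (a step that is already met when the one before it is completed fails the run):
1. the square-headed key is off its hook, in the fingers (contact force between the fingers and key above 1 N and contact force between key and key_rack below 0.05 N and distance between key and hook_left above 0.03 m and distance between key and hook_right above 0.03 m and height (world z) of key above 0.12 m), for 0.1 s.
2. the key is fully home in the lock, held, and not yet turned far (z of key_tip in the frame of keyway below -0.025 m and horizontal distance between key_tip and keyway below 0.004 m and contact force between the fingers and key above 1 N and value of joint lock_plug below 1 rad), for 0.1 s.
At the end, for the whole second after the job is handed in: Ends holding: for the last second the key is home in the lock (blade end at least 25 mm deep, within 4 mm of the axis, upright within 0.15 rad), gripped (over 1 N), and the plug is turned at least 1.35 of 1.57 rad against its spring. The round key hangs on its hook (z of key_tip in the frame of keyway below -0.025 m and horizontal distance between key_tip and keyway below 0.004 m and contact force between the fingers and key above 1 N and value of joint lock_plug above 1.35 rad and angle between key's own z axis and vertical below 0.15 rad and contact force between key and key_rack below 0.05 N and (distance between round_key and hook_left below 0.02 m or distance between round_key and hook_right below 0.02 m)); the arm keeps its last pose, push and grip.
It fails at once if the round-headed key is taken or knocked from its hook (distance of round_key from where it was at the start of the episode above 0.02 m).
It fails at once if the mug or the tea tin is pushed about (distance of any of mug, tea_tin from where it was at the start of the episode above 0.03 m).
It fails at once if the teapot or the cup is pushed about (distance of any of teapot, teacup from where it was at the start of the episode above 0.03 m).
It also fails if it takes over 54 s, if anything falls off the work surface, if the arm or the gripper's body presses on something with over 40 N, if the wrist force passes 120 N, or if a joint passes its speed limit or range.

## Working session

There is one attempt and no reset: what is moved stays moved. The work goes in short steps, Python scripts to look and compute and a tool call to move; the robot and the scene stay as the last step left them, time stands still between calls to the robot, and variables do not carry over. Pictures are saved under pics/ and viewed, at most 12 in all, crops included, and the job is handed in when it is done.

Besides the shell and the picture viewer there is one more tool, called after "Call:" as name([rows], argument=value, ...), one row to a line, values as JSON. carry_out: Moves the arm, as the interface text tells. Its arguments: {"type":"object","properties":{"plan":{"type":"array"},"hand":{"type":"number"},"squeeze":{"type":"number"}},"required":["plan"]}

```bash
mkdir -p pics; ls
cat > h.py <<'E'
import numpy as np, cv2
from bench import env, snapshot, calibration, masks_of
def ray(cam,px,C=None):
    C=C or calibration(cam);K=np.array(C["camera_matrix"]);T=np.array(C["extrinsics"])
    d=T[:3,:3]@np.linalg.solve(K,[px[0],px[1],1.]);return T[:3,3],d/np.linalg.norm(d)
def atz(cam,px,z,C=None):
    o,d=ray(cam,px,C);return o+d*(z-o[2])/d[2]
def tri(rs):
    A=sum(np.eye(3)-np.outer(d,d) for o,d in rs);b=sum((np.eye(3)-np.outer(d,d))@o for o,d in rs);return np.linalg.solve(A,b)
def proj(cam,p,C=None):
    C=C or calibration(cam);T=np.linalg.inv(np.array(C["extrinsics"]));q=np.array(C["camera_matrix"])@(T[:3,:3]@np.asarray(p)+T[:3,3]);return q[:2]/q[2]
def save(n,im): cv2.imwrite("pics/"+n+".png",im[:,:,::-1])
E
python3 - <<'E'
from h import *
np.set_printoptions(precision=4,suppress=True)
s=env.read_state();print(s)
for c in ["scene","side","wrist"]:
    im=snapshot(c);save(c+"0",im);C=calibration(c);print(c,np.array(C["camera_matrix"])[0],np.array(C["extrinsics"]))
    for t in ["key","round_key","key_rack","cash_box","keyway","lock_plug","mug","tea_tin","teapot"]:
        for m in masks_of(t,c)[:2]:
            ys,xs=np.where(m["mask"]);print(c,t,round(m["confidence"],2),np.round(m["at"],1),xs.min(),xs.max(),ys.min(),ys.max())
a=[cv2.imread(f"pics/{c}0.png") for c in["scene","side"]]
E
```

```text
pics
{'clock': 0.0, 'joints': array([-0.0955,  0.4942,  1.3462, -0.    ,  1.3025, -0.0955]), 'joint_vel': array([ 0.0003, -0.0001, -0.0011, -0.0004,  0.0005,  0.0004]), 'tau': array([ -0.0011, -87.8815, -38.1857,   0.0705,   0.0534,  -0.0002]), 'ee_pos': array([0.6246, 0.    , 0.2383]), 'tool_rot': array([-0.0005,  0.7071,  0.7071, -0.0004]), 'wrist_force': array([ 0.3518, -0.1631, -0.1554]), 'ft_torque': array([ 0.0268,  0.0498, -0.0079]), 'grip_force': 0.0, 'opening': 0.09106270775263392}
scene [466.321    0.     328.8226] [[-0.7171  0.4015 -0.5698  1.4345]
 [ 0.6969  0.4288 -0.5749  0.8201]
 [ 0.0135 -0.8093 -0.5873  0.9881]
 [ 0.      0.      0.      1.    ]]
scene key_rack 0.93 [313.8 197.7] 285 344 144 215
scene key_rack 0.28 [400.5 242. ] 353 452 205 284
scene cash_box 0.85 [406.2 243.1] 352 453 204 284
scene mug 0.87 [490.4 313.3] 470 519 290 336
scene tea_tin 0.65 [266.2 146.1] 257 277 127 161
scene teapot 0.7 [301.5 252.3] 281 322 225 276
side [392.3098   0.     318.8546] [[ 0.8217 -0.312   0.4769 -0.0851]
 [-0.5697 -0.4263  0.7027 -1.0065]
 [-0.016  -0.8491 -0.528   0.8646]
 [ 0.      0.      0.      1.    ]]
side key 0.63 [329.2 211.9] 327 334 203 219
side key_rack 0.71 [330.6 246.9] 300 363 199 281
side cash_box 0.79 [271.5 190.8] 234 310 163 219
side mug 0.62 [249.8 153.2] 238 256 144 168
side mug 0.16 [271.3 190.4] 234 309 163 219
side teapot 0.66 [349.2 180.6] 335 364 160 200
wrist [283.8457   0.     318.1304] [[ 1.      0.0011  0.0004  0.6245]
 [ 0.0011 -0.9702 -0.2422  0.0678]
 [ 0.0001  0.2422 -0.9702  0.3843]
 [ 0.      0.      0.      1.    ]]
wrist key_rack 0.65 [256.6 293. ] 225 280 239 314
wrist cash_box 0.86 [213.5  55.3] 100 322 0 131
wrist keyway 0.27 [260.8 292.5] 224 279 239 313
wrist teapot 0.71 [459. 153.] 394 539 92 209
```

Run:
```python
import cv2,numpy as np
a=cv2.imread("pics/scene0.png")[120:345,240:540];b=cv2.imread("pics/side0.png")[130:300,220:390];w=cv2.imread("pics/wrist0.png")
a=cv2.resize(a,(400,300),interpolation=cv2.INTER_CUBIC);b=cv2.resize(b,(300,300),interpolation=cv2.INTER_CUBIC)
w=cv2.resize(w,(480,300))
c=np.zeros((600,700,3),np.uint8);c[:300,:400]=a;c[:300,400:]=b;c[300:,:480]=w
cv2.imwrite("pics/m0.png",c)
```

```text
(no output)
```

View pics/m0.png

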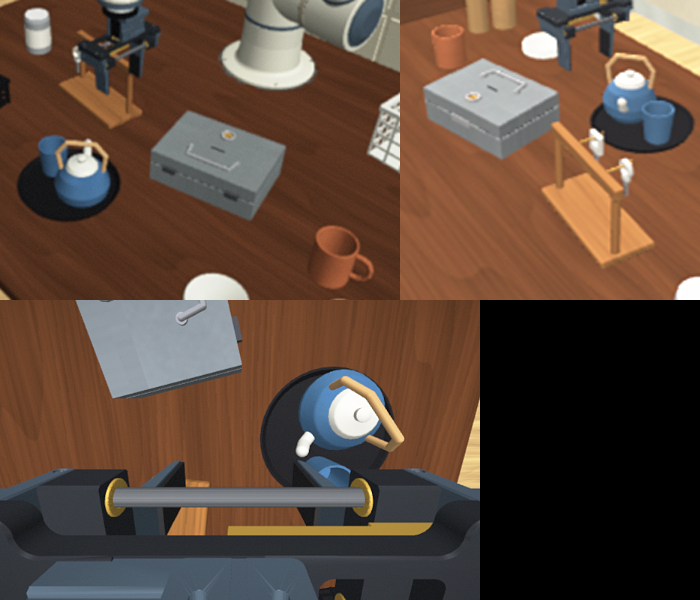

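The scene view shows the box's lock near (412,220). The side view shows it at (261,185) and the two keys at about (331,210) and (348,227), on the hooks to the right of the rail.

Run:
```python
from h import *
np.set_printoptions(precision=3,suppress=True)
S=lambda u,v:(220+(u-400)*170/300,130+v*170/300)
print("lock",tri([ray("scene",(412,220.5)),ray("side",S(472,97))]),atz("side",S(472,97),.094),atz("scene",(412,220.5),.094))
for n,p,z in [("railA",S(557,128),.16),("railB",S(617,185),.16),("key1",S(597,143),.135),("key2",S(626,170),.135)]: print(n,atz("side",p,z))
b=cv2.imread("pics/side0.png")[180:290,285:375];b=cv2.resize(b,None,fx=5.4,fy=5.4,interpolation=cv2.INTER_CUBIC);cv2.imwrite("pics/m1.png",b)
```

```text
lock [0.459 0.198 0.092] [0.459 0.192 0.094] [0.458 0.201 0.094]
railA [ 0.487 -0.104  0.16 ]
railB [ 0.473 -0.303  0.16 ]
key1 [ 0.54  -0.158  0.135]
key2 [ 0.532 -0.254  0.135]
```

View pics/m1.png

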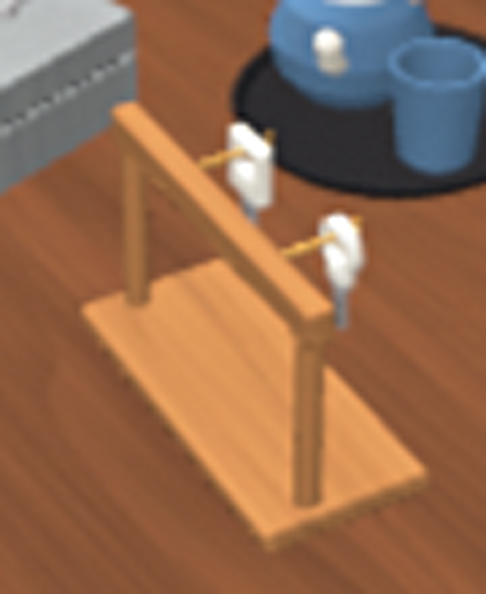

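The square key is on the left hook, around (0.54,-0.158), and the round one is at about y=-0.255. I'll move the wrist over the keys.

Call:
carry_out([
  {"slide": [-1, 0, -0.2], "roll": 0},
  {"slide": [-1, 0, -0.2], "roll": 0},
  {"slide": [-1, 0, -0.2], "roll": 0},
  {"slide": [-1, 0, -0.2], "roll": 0},
  {"slide": [-1, 0, -0.2], "roll": 0},
  {"slide": [-0.5, 0, 0], "roll": -1},
  {"slide": [0, 0, 0], "roll": -1},
  {"slide": [0, 0, 0], "roll": -1},
  {"slide": [0, 0, 0], "roll": -1},
  {"slide": [0, 0, 0], "roll": -1},
])

```text
clock: 2.33
ee_pos: [0.6249, -0.1652, 0.2689]
tool_rot: [-0.0, 0.498, 0.867, -0.0]
wrist_force: [0.6, 1.1, 0.1]
opening: 0.0912
grip_force: 0.0
```

Call:
carry_out([
  {"slide": [0, 0, 0], "roll": -1},
  {"slide": [0, 0, 0], "roll": -1},
  {"slide": [0, 0, 0], "roll": -1},
  {"slide": [0, 0, 0], "roll": -1},
  {"slide": [0, 0, 0], "roll": -1},
  {"slide": [0, 0, 0], "roll": -1},
  {"slide": [0, 0, 0], "roll": -1},
  {"slide": [0, 0, 0], "roll": -1},
  {"slide": [0, 0, 0], "roll": -1},
  {"slide": [0, 0, 0], "roll": -0.3},
])

```text
clock: 3.17
ee_pos: [0.625, -0.165, 0.2689]
tool_rot: [0.0, 0.033, 0.999, -0.0]
wrist_force: [1.1, -0.6, -0.3]
opening: 0.0909
grip_force: 0.0
```

Run:
```python
from h import *
np.set_printoptions(precision=4,suppress=True)
import pickle
C=calibration("wrist");im=snapshot("wrist");save("w1",im);pickle.dump(C,open("C1.pkl","wb"))
s=env.read_state();print(s["ee_pos"],s["tool_rot"],s["joints"],s["clock"])
for t in ["key","round_key","key_rack","hook_left","teapot"]:
    for m in masks_of(t,"wrist")[:2]:
        ys,xs=np.where(m["mask"]);print(t,round(m["confidence"],2),np.round(m["at"],1),xs.min(),xs.max(),ys.min(),ys.max())
```

```text
[ 0.625  -0.165   0.2689] [-0.      0.034   0.9994 -0.    ] [-0.3505  0.4999  1.2481 -0.      1.3936 -1.8532] 3.2167
key 0.67 [325.8 107.2] 305 344 104 117
key 0.27 [390.9 291.6] 374 406 276 301
round_key 0.92 [217.7 107.9] 197 236 101 114
key_rack 0.75 [281.1  69.2] 121 411 22 136
key_rack 0.37 [322.1 112.4] 305 344 103 117
hook_left 0.69 [277.5  71.3] 121 410 22 136
teapot 0.62 [457.1 244.6] 449 463 241 249
```

View pics/w1.png

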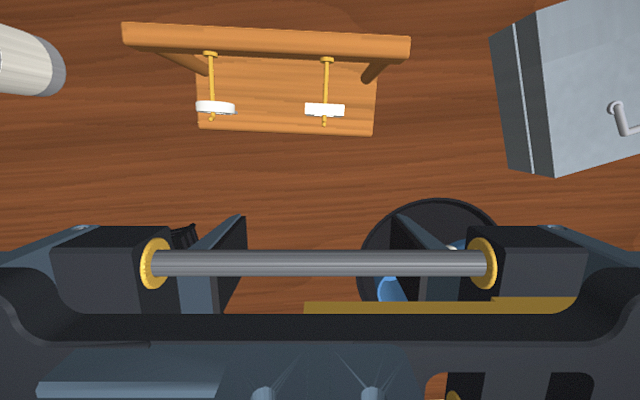

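The square key's head is at (325,110) and the round one at (215,107), with the rail from (122,33) to (410,42). I'll take a second wrist view for height, moving 0.03 in tool y and closer.

Call:
carry_out([
  {"slide": [0.8, 0, 0], "roll": 0},
  {"slide": [0.8, 0, 0], "roll": 0},
  {"slide": [0, 0, 0], "roll": 0},
  {"slide": [0, 0, 0], "roll": 0},
])

```text
clock: 3.8
ee_pos: [0.5764, -0.1615, 0.2693]
tool_rot: [0.0, 0.037, 0.999, -0.0]
wrist_force: [0.7, 0.2, 0.0]
opening: 0.0912
grip_force: 0.0
```

Run:
```python
from h import *
np.set_printoptions(precision=4,suppress=True)
import pickle
C1=pickle.load(open("C1.pkl","rb"))
C=calibration("wrist");im=snapshot("wrist");save("w2",im)
s=env.read_state();print(s["ee_pos"],s["tool_rot"],s["clock"])
pickle.dump(C,open("C2.pkl","wb"))
for t in ["key","round_key","key_rack"]:
    for m in masks_of(t,"wrist")[:2]:
        ys,xs=np.where(m["mask"]);print(t,round(m["confidence"],2),np.round(m["at"],1),xs.min(),xs.max(),ys.min(),ys.max())
w1=cv2.imread("pics/w1.png")
c=np.vstack([cv2.resize(w1[15:145,110:420],None,fx=2.3,fy=2.3,interpolation=cv2.INTER_CUBIC),cv2.resize(im[60:190,110:420,::-1],None,fx=2.3,fy=2.3,interpolation=cv2.INTER_CUBIC)])
print(c.shape);cv2.imwrite("pics/m2.png",c)
for z in(.155,):
  for p in [(325,110),(305,110),(344,109),(197,107),(236,107)]: print(p,atz("wrist",p,z,C1))
a=atz("wrist",(122,23),.16,C1);b=atz("wrist",(410,36),.16,C1);print(a,b,b-a)
```

```text
[ 0.5772 -0.1616  0.2693] [ 0.0003  0.0371  0.9993 -0.0001] 3.85
key 0.57 [325.6 162.5] 305 342 156 170
round_key 0.63 [222.8 160. ] 201 240 155 168
key_rack 0.96 [282.8 118.7] 130 404 83 179
key_rack 0.39 [569.7 122.8] 481 639 21 216
(598, 713, 3)
(325, 110) [ 0.5399 -0.1535  0.155 ]
(305, 110) [ 0.5388 -0.1709  0.155 ]
(344, 109) [ 0.5402 -0.137   0.155 ]
(197, 107) [ 0.5302 -0.2644  0.155 ]
(236, 107) [ 0.5324 -0.2306  0.155 ]
[ 0.4636 -0.3113  0.16  ] [ 0.4879 -0.0819  0.16  ] [0.0243 0.2294 0.    ]
```

View pics/m2.png

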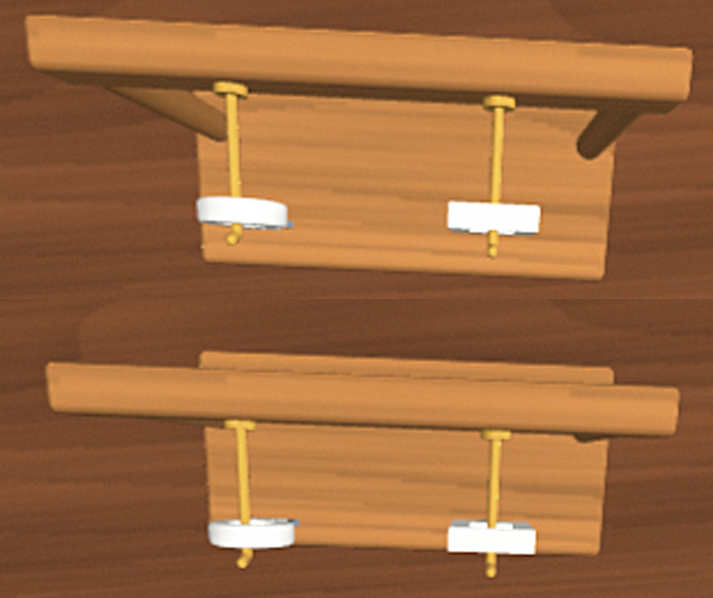

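Run:
```python
from h import *
np.set_printoptions(precision=4,suppress=True)
import pickle
C1=pickle.load(open("C1.pkl","rb"));C2=pickle.load(open("C2.pkl","rb"))
f1=lambda X,Y:(110+X/2.3,15+Y/2.3); f2=lambda X,Y:(110+X/2.3,60+(Y-299)/2.3)
P={"railL":((32,17),(50,363)),"railR":((692,48),(679,388)),"lipK":((493,252),(491,573)),"lipR":((233,240),(243,562)),
"rootK":((498,102),(494,435)),"rootR":((230,88),(239,425)),"topK_l":((448,203),(448,526)),"topK_r":((540,206),(536,530)),"botfrontl":((448,231),(448,551)),"botfrontr":((540,234),(535,553))}
for n,(a,b) in P.items(): print(n,tri([ray("wrist",f1(*a),C1),ray("wrist",f2(*b),C2)]))
for n,(a,b) in P.items(): print(n,atz("wrist",f1(*a),.155,C1),atz("wrist",f2(*b),.155,C2))
m=atz("wrist",f1(448,231),.155,C1);q=atz("wrist",f1(540,234),.155,C1);print(q-m)
```

```text
railL [ 0.4612 -0.3131  0.1547]
railR [ 0.4875 -0.0807  0.1588]
lipK [ 0.5521 -0.1548  0.1556]
lipR [ 0.541  -0.255   0.1511]
rootK [ 0.499  -0.1498  0.1521]
rootR [ 0.4882 -0.2471  0.1533]
topK_l [ 0.5327 -0.1708  0.1497]
topK_r [ 0.5365 -0.1359  0.1539]
botfrontl [ 0.543  -0.1717  0.1485]
botfrontr [ 0.5464 -0.1361  0.1485]
railL [ 0.4614 -0.3126  0.155 ] [ 0.4612 -0.3132  0.155 ]
railR [ 0.4865 -0.0796  0.155 ] [ 0.4872 -0.0794  0.155 ]
lipK [ 0.5521 -0.1548  0.155 ] [ 0.5522 -0.1548  0.155 ]
lipR [ 0.5412 -0.2536  0.155 ] [ 0.5405 -0.2536  0.155 ]
rootK [ 0.4996 -0.1498  0.155 ] [ 0.4991 -0.15    0.155 ]
rootR [ 0.4887 -0.2464  0.155 ] [ 0.4883 -0.2466  0.155 ]
topK_l [ 0.5332 -0.1707  0.155 ] [ 0.5322 -0.1705  0.155 ]
topK_r [ 0.5366 -0.1361  0.155 ] [ 0.5364 -0.1359  0.155 ]
botfrontl [ 0.5433 -0.1715  0.155 ] [ 0.5421 -0.1713  0.155 ]
botfrontr [ 0.5467 -0.1366  0.155 ] [ 0.5455 -0.1367  0.155 ]
[0.0034 0.0349 0.    ]
```

Call:
carry_out([
  {"slide": [0, 0, 0], "roll": 0.31},
  {"slide": [0.65, 0.07, 0.5], "roll": 0},
  {"slide": [0.62, 0.06, 0.8], "roll": 0},
  {"slide": [0, 0, 0.7], "roll": 0},
  {"slide": [0, 0, 0], "roll": 0},
  {"slide": [0, 0, 0], "roll": 0},
  {"slide": [0, 0, 0], "roll": 0},
])

```text
clock: 4.58
ee_pos: [0.5409, -0.154, 0.21]
tool_rot: [0.001, 0.053, 0.999, -0.0]
wrist_force: [0.2, -0.1, 0.7]
opening: 0.091
grip_force: 0.0
```

```bash
cat >> h.py <<'E'
def tool(p,z=None):
    """tool-axis offset of world xy p in slide units, and heading"""
    from scipy.spatial.transform import Rotation as R
    s=env.read_state();q=s["tool_rot"];r=R.from_quat([q[1],q[2],q[3],q[0]])
    return r.inv().apply(np.asarray(p)-s["ee_pos"])/.03, np.arctan2(*r.as_matrix()[1::-1,0])
E
python3 - <<'E'
from h import *
np.set_printoptions(precision=3,suppress=True)
print(tool([.5395,-.1536,.145]),np.pi-.107)
save("w3",snapshot("wrist"));save("s3",snapshot("side"))
for c in["side","wrist"]:
  for m in masks_of("key",c)[:2]:print(c,m["confidence"],m["at"])
a=cv2.imread("pics/w3.png")[:350,100:540];b=cv2.resize(cv2.imread("pics/s3.png")[150:270,270:390],(350,350),interpolation=cv2.INTER_CUBIC)
cv2.imwrite("pics/m3.png",np.hstack([a,b]))
E
```

```text
(array([0.052, 0.008, 2.165]), np.float64(3.035891966042478)) 3.034592653589793
side 0.61 [330.1, 209.2]
wrist 0.57 [317.1, 216.5]
```

View pics/m3.png

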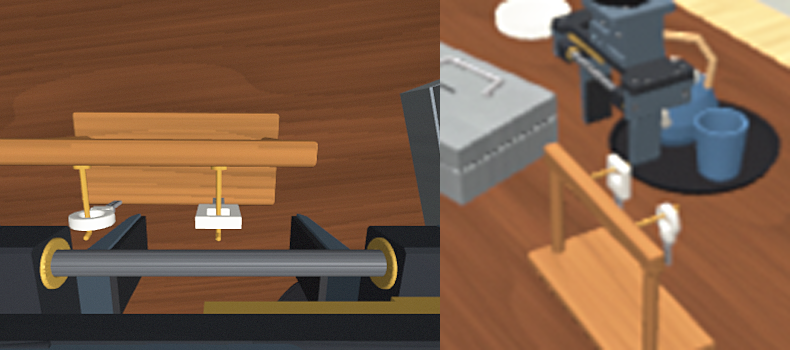

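The key is centred between the fingers (wrist view column 318) and the round key is clear of them. I'll narrow the fingers and descend.

Call:
carry_out([
  {"slide": [0.05, 0, 0], "roll": 0},
  {"slide": [0, 0, 0.4], "roll": 0},
  {"slide": [0, 0, 0.5], "roll": 0},
  {"slide": [0, 0, 0.5], "roll": 0},
  {"slide": [0, 0, 0.5], "roll": 0},
  {"slide": [0, 0, 0.26], "roll": 0},
  {"slide": [0, 0, 0], "roll": 0},
  {"slide": [0, 0, 0], "roll": 0},
  {"slide": [0, 0, 0], "roll": 0},
], hand=70)

```text
clock: 5.53
ee_pos: [0.5386, -0.1536, 0.145]
tool_rot: [0.001, 0.053, 0.999, -0.0]
wrist_force: [-0.3, -0.3, 0.9]
opening: 0.0701
grip_force: 0.0
```

Call:
carry_out([
  {"slide": [0, 0, 0], "roll": 0},
  {"slide": [0, 0, 0], "roll": 0},
  {"slide": [0, 0, 0], "roll": 0},
  {"slide": [0, 0, 0], "roll": 0},
  {"slide": [0, 0, 0], "roll": 0},
  {"slide": [0, 0, 0], "roll": 0},
  {"slide": [0, 0, 0], "roll": 0},
  {"slide": [0, 0, 0], "roll": 0},
], hand=25, squeeze=40)

```text
clock: 6.2
ee_pos: [0.5382, -0.1534, 0.1441]
tool_rot: [0.0, 0.053, 0.999, 0.0]
wrist_force: [0.2, 0.7, 1.2]
opening: 0.0332
grip_force: 40.0
```

Call:
carry_out([
  {"slide": [0, 0, -0.17], "roll": 0},
  {"slide": [0, 0, -0.17], "roll": 0},
  {"slide": [0, 0, 0], "roll": 0},
  {"slide": [-0.3, 0, 0], "roll": 0},
  {"slide": [-0.4, 0, 0], "roll": 0},
  {"slide": [-0.4, 0, 0], "roll": 0},
  {"slide": [-0.4, 0, 0], "roll": 0},
  {"slide": [-0.4, 0, 0], "roll": 0},
  {"slide": [0, 0, 0], "roll": 0},
  {"slide": [0, 0, 0], "roll": 0},
])

```text
clock: 7.03
ee_pos: [0.5952, -0.1594, 0.154]
tool_rot: [-0.0, 0.053, 0.999, 0.0]
wrist_force: [0.7, 0.3, -0.2]
opening: 0.0338
grip_force: 40.0
```

Run:
```python
from h import *
np.set_printoptions(precision=4,suppress=True)
s=env.read_state();print(s["ee_pos"],s["wrist_force"],s["opening"],s["grip_force"])
save("w4",snapshot("wrist"));save("s4",snapshot("side"));
for c in["side","wrist"]:
  for t in ["key","round_key"]:
   for m in masks_of(t,c)[:1]:print(c,t,m["confidence"],m["at"])
for t in ["keyway","cash_box","lock_plug"]:
   for m in masks_of(t,"scene")[:2]:print(t,m["confidence"],m["at"])
a=cv2.imread("pics/w4.png")[:350,100:540];b=cv2.resize(cv2.imread("pics/s4.png")[150:270,270:390],(350,350),interpolation=cv2.INTER_CUBIC)
cv2.imwrite("pics/m4.png",np.hstack([a,b]))
```

```text
[ 0.5952 -0.1594  0.154 ] [ 0.6516  0.2654 -0.2354] 0.033818740744717524 39.99981500208378
side round_key 0.68 [247.7, 154.9]
wrist key 0.8 [319.0, 239.0]
wrist round_key 0.89 [140.8, 155.2]
cash_box 0.85 [406.2, 243.1]
```

View pics/m4.png

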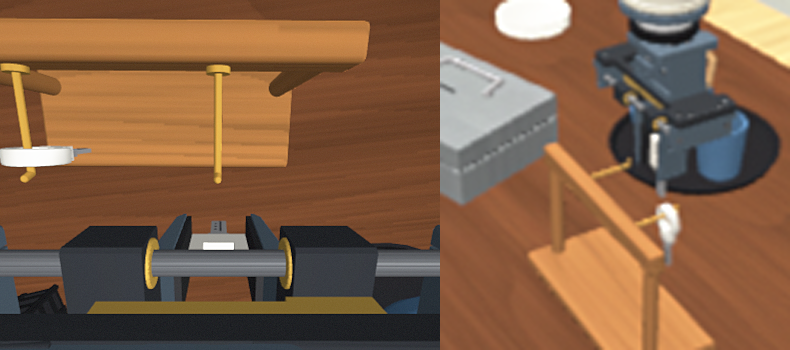

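The square key is held at column 319 and clear of its hook, and the round key still hangs. Now up and over to the box.

Call:
carry_out([
  {"slide": [0, 0, -1], "roll": 0},
  {"slide": [0, 0, -1], "roll": 0},
  {"slide": [0.1, 0.5, -1], "roll": 0},
  {"slide": [0.3, 0.9, -0.2], "roll": 0},
  {"slide": [0.3, 1, 0], "roll": 0},
  {"slide": [0.3, 1, 0], "roll": 0},
  {"slide": [0.3, 1, 0], "roll": 0},
  {"slide": [0.3, 1, 0], "roll": 0},
  {"slide": [0.3, 1, 0], "roll": 0},
  {"slide": [0.3, 1, 0], "roll": 0},
])

```text
clock: 8.32
ee_pos: [0.5521, 0.0697, 0.2505]
tool_rot: [0.0, 0.053, 0.999, 0.0]
wrist_force: [0.3, 0.9, -0.2]
opening: 0.0334
grip_force: 40.0
```

Call:
carry_out([
  {"slide": [0.3, 1, 0], "roll": 0},
  {"slide": [0.3, 1, 0], "roll": 0},
  {"slide": [0.3, 1, 0], "roll": 0},
  {"slide": [0.3, 1, 0], "roll": 0},
  {"slide": [0.3, 0.7, 0], "roll": 0},
  {"slide": [0, 0, 0], "roll": -1},
  {"slide": [0, 0, 0], "roll": -1},
  {"slide": [0, 0, 0], "roll": -1},
  {"slide": [0, 0, 0], "roll": -0.26},
  {"slide": [0, 0, 0], "roll": 0},
])

```text
clock: 9.15
ee_pos: [0.5227, 0.2133, 0.2504]
tool_rot: [0.0, -0.118, 0.993, 0.0]
wrist_force: [-0.7, -0.3, -0.5]
opening: 0.0337
grip_force: 40.0
```

Call:
carry_out([
  {"slide": [0, 0, 0], "roll": 0},
  {"slide": [0, 0, 0], "roll": 0},
  {"slide": [0, 0, 0], "roll": 0},
])

```text
clock: 9.4
ee_pos: [0.5228, 0.2132, 0.2503]
tool_rot: [-0.0, -0.117, 0.993, 0.0]
wrist_force: [0.5, 0.3, -0.7]
opening: 0.0333
grip_force: 40.0
```

Run:
```python
from h import *
import pickle
np.set_printoptions(precision=4,suppress=True)
C=calibration("wrist");im=snapshot("wrist");save("w5",im);pickle.dump(C,open("C5.pkl","wb"))
s=env.read_state();print(s["ee_pos"],s["joints"],s["wrist_force"],s["opening"],s["grip_force"],tool([.459,.198,.25]))
for t in ["key","keyway","cash_box","lock_plug"]:
   for m in masks_of(t,"wrist")[:2]:
     ys,xs=np.where(m["mask"]);print(t,m["confidence"],m["at"],xs.min(),xs.max(),ys.min(),ys.max())
```

```text
[0.5228 0.2132 0.2503] [ 0.2814  0.3972  1.4817  0.      1.2626 -1.524 ] [ 1.4687  0.7925 -0.5779] 0.03340523004982844 39.99997705221176 (array([2.186 , 0.002 , 0.0114]), np.float64(-2.906928671899266))
key 0.68 [321.7, 238.4] 290 346 221 249
key 0.18 [318.4, 160.4] 196 439 97 239
keyway 0.63 [317.1, 136.8] 309 326 129 145
keyway 0.6 [516.1, 245.8] 501 531 234 290
cash_box 0.61 [319.1, 159.0] 197 439 97 237
cash_box 0.26 [144.5, 301.9] 118 166 291 313
lock_plug 0.76 [314.5, 135.9] 309 327 129 145
```

View pics/w5.png

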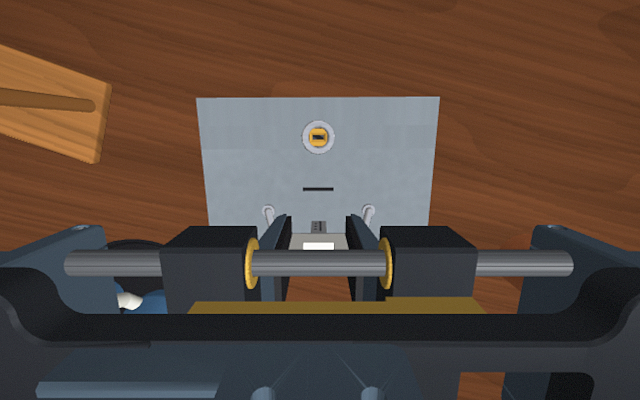

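The slot lies level in the picture at (318,137), along tool y. The coin slot is level too, so the heading matches. Next I'll compute the lock's position.

Run:
```python
from h import *
import pickle
np.set_printoptions(precision=4,suppress=True)
C=pickle.load(open("C5.pkl","rb"))
im=cv2.imread("pics/w5.png");c=im[112:162,292:344]
hsv=cv2.cvtColor(c,cv2.COLOR_BGR2HSV);m=((hsv[...,1]>110)&(hsv[...,2]>90)).astype(np.uint8)
ys,xs=np.where(m);print("brass box",xs.min()+292,xs.max()+292,ys.min()+112,ys.max()+112)
g=cv2.cvtColor(c,cv2.COLOR_BGR2GRAY).astype(float);d=(g<70);d[:,:12]=0;d[:,38:]=0
ys,xs=np.where(d&(np.hypot(np.arange(50)[:,None]-25,np.arange(52)[None]-26)<10));print("slot",xs.mean()+292,ys.mean()+112,len(xs),np.polyfit(xs,ys,1)[0])
for p,z in(((318,137),.094),((318,137),.091)):
  P=atz("wrist",p,z,C);print(P,tool([P[0],P[1],.25]))
# key tip expected
s=env.read_state();print("tip px",proj("wrist",s["ee_pos"]+np.array([0,0,-.063])),proj("wrist",s["ee_pos"]+np.array([0,0,-.031])))
cv2.imwrite("pics/m5.png",np.hstack([cv2.resize(c,(416,400),interpolation=cv2.INTER_CUBIC),cv2.resize(im[200:255,290:345],(400,400),interpolation=cv2.INTER_CUBIC)]))
```

```text
brass box 309 326 128 145
slot 317.5882352941176 136.58823529411765 34 0.16208530805687235
[0.4628 0.1988 0.094 ] (array([ 2.0577, -0.0031,  0.0114]), np.float64(-2.9062775296502346))
[0.4629 0.1988 0.091 ] (array([ 2.0553, -0.003 ,  0.0114]), np.float64(-2.9062775296502346))
tip px [318.1283 221.9522] [318.176  237.1581]
```

Call:
carry_out([
  {"slide": [0.6, 0, 0.5], "roll": 0},
  {"slide": [0.6, 0, 0.8], "roll": 0},
  {"slide": [0.6, 0, 0.8], "roll": 0},
  {"slide": [0, 0, 0], "roll": 0},
  {"slide": [0, 0, 0], "roll": 0},
  {"slide": [0, 0, 0], "roll": 0},
])

```text
clock: 10.15
ee_pos: [0.4713, 0.2009, 0.188]
tool_rot: [0.001, -0.117, 0.993, 0.0]
wrist_force: [0.8, 0.5, 0.3]
opening: 0.0337
grip_force: 40.0
```

Run:
```python
from h import *
import pickle
np.set_printoptions(precision=4,suppress=True)
C=calibration("wrist");im=snapshot("wrist");save("w6",im);pickle.dump(C,open("C6.pkl","wb"))
s=env.read_state();print(s["ee_pos"],s["wrist_force"],tool([.459,.198,.25]))
for t in ["key","keyway","lock_plug"]:
   for m in masks_of(t,"wrist")[:2]:
     ys,xs=np.where(m["mask"]);print(t,m["confidence"],m["at"],xs.min(),xs.max(),ys.min(),ys.max())
print("tip px",proj("wrist",s["ee_pos"]+np.array([0,0,-.063])))
a=cv2.imread("pics/m5.png");b=cv2.resize(im[110:260,240:400,::-1],(640,600),interpolation=cv2.INTER_CUBIC)
cv2.imwrite("pics/m6.png",b)
```

```text
[0.4716 0.201  0.1882] [0.8829 0.418  0.0943] (array([ 0.4288,  0.0012, -2.0602]), np.float64(-2.906103886726805))
key 0.68 [37.9, 156.2] 0 81 97 214
key 0.65 [320.5, 238.2] 290 347 221 250
keyway 0.71 [319.0, 203.3] 308 328 190 211
lock_plug 0.62 [316.3, 202.4] 308 328 191 210
tip px [318.1402 222.2959]
```

View pics/m6.png

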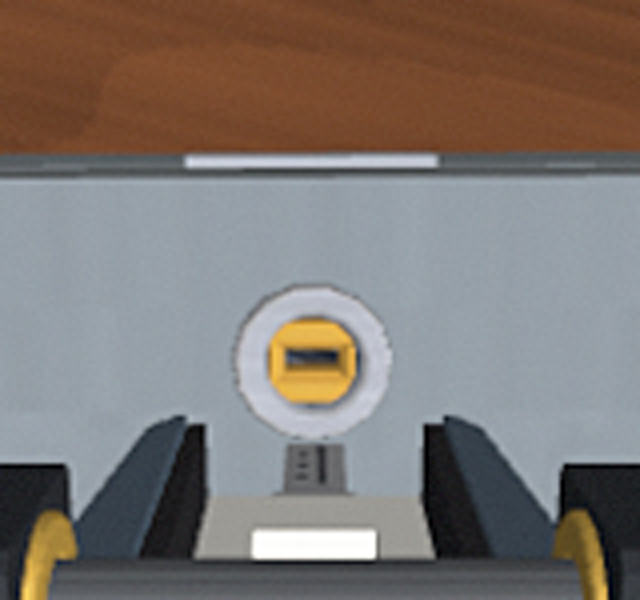

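Run:
```python
from h import *
import pickle
np.set_printoptions(precision=4,suppress=True)
C5=pickle.load(open("C5.pkl","rb"));C=pickle.load(open("C6.pkl","rb"))
cr=lambda x,y:(240+x/4-.375,110+y/4-.375)
print("tri slot",tri([ray("wrist",(317.7,136.8),C5),ray("wrist",cr(313,356),C)]))
for p in[cr(313,356),cr(313,361)]:
  P=atz("wrist",p,.091,C);print("slot",P,tool([P[0],P[1],.188])[0]*30)
s=env.read_state()
for dz in(.0615,.0625,.0635):
  for nm,p in(("tip",cr(315.5,445)),):
    P=atz("wrist",p,s["ee_pos"][2]-dz,C);print(nm,dz,tool(P)[0]*30)
im=cv2.imread("pics/w6.png");print(cv2.cvtColor(im,cv2.COLOR_BGR2GRAY)[190:226,318])
```

```text
tri slot [0.4628 0.1986 0.0852]
slot [0.4614 0.1984 0.091 ] [10.1995 -0.1611  0.0023]
slot [0.4625 0.1986 0.091 ] [ 9.0683 -0.1601  0.0043]
tip 0.0615 [ 1.4251  0.3142 61.4976]
tip 0.0625 [ 1.0992  0.3169 62.4982]
tip 0.0635 [ 0.7734  0.3196 63.4988]
[140 188 188 188 186 178 147  87  51  52  66  92 126 172 165 170 186 188
 188 183 147 110 141 171 196 193 190 192 195 177 146 104  96 100 103 102]
```

Slot offset is about 10.0 mm in tool x and -0.5 mm in tool y from the key tip (blade tip in the picture at (318.8,221), slot at (318.2,199.9)). I'll centre and descend.

Call:
carry_out([
  {"slide": [0.33, -0.016, 0], "roll": 0},
  {"slide": [0, 0, 0.3], "roll": 0},
  {"slide": [0, 0, 0.3], "roll": 0},
  {"slide": [0, 0, 0.3], "roll": 0},
  {"slide": [0, 0, 0.15], "roll": 0},
  {"slide": [0, 0, 0], "roll": 0},
  {"slide": [0, 0, 0], "roll": 0},
  {"slide": [0, 0, 0], "roll": 0},
])

```text
clock: 11.02
ee_pos: [0.461, 0.1979, 0.1558]
tool_rot: [0.0, -0.118, 0.993, 0.0]
wrist_force: [0.9, 0.2, -0.5]
opening: 0.0338
grip_force: 40.0
```

Call:
carry_out([
  {"slide": [0, 0, 0.05], "roll": 0},
  {"slide": [0, 0, 0.05], "roll": 0},
  {"slide": [0, 0, 0.05], "roll": 0},
  {"slide": [0, 0, 0], "roll": 0},
  {"slide": [0, 0, 0], "roll": 0},
])

```text
clock: 11.43
ee_pos: [0.4611, 0.1979, 0.1514]
tool_rot: [0.0, -0.118, 0.993, 0.0]
wrist_force: [1.7, -0.3, -0.3]
opening: 0.0335
grip_force: 40.0
```

Call:
carry_out([
  {"slide": [0, 0, 0.05], "roll": 0},
  {"slide": [0, 0, 0.05], "roll": 0},
  {"slide": [0, 0, 0.05], "roll": 0},
  {"slide": [0, 0, 0], "roll": 0},
  {"slide": [0, 0, 0], "roll": 0},
])

```text
clock: 11.85
ee_pos: [0.4613, 0.198, 0.1468]
tool_rot: [0.0, -0.118, 0.993, 0.0]
wrist_force: [5.2, 0.9, -1.4]
opening: 0.0338
grip_force: 40.0
```

Call:
carry_out([
  {"slide": [-0.02, 0, 0], "roll": 0},
  {"slide": [0, 0, 0], "roll": 0},
  {"slide": [0, 0, 0], "roll": 0},
])

```text
clock: 12.1
ee_pos: [0.4614, 0.198, 0.1468]
tool_rot: [0.0, -0.118, 0.993, -0.0]
wrist_force: [3.5, 0.6, -1.9]
opening: 0.0338
grip_force: 40.0
```

Call:
carry_out([
  {"slide": [0, 0, 0.03], "roll": 0},
  {"slide": [0, 0, 0.03], "roll": 0},
  {"slide": [0, 0, 0], "roll": 0},
  {"slide": [0, 0, 0], "roll": 0},
])

```text
clock: 12.43
ee_pos: [0.4614, 0.198, 0.145]
tool_rot: [0.0, -0.118, 0.993, 0.0]
wrist_force: [3.9, 1.4, -1.7]
opening: 0.0338
grip_force: 40.0
```

Call:
carry_out([
  {"slide": [-0.035, 0, 0], "roll": 0},
  {"slide": [0, 0, 0.03], "roll": 0},
  {"slide": [0, 0, 0.03], "roll": 0},
  {"slide": [0, 0, 0], "roll": 0},
  {"slide": [0, 0, 0], "roll": 0},
])

```text
clock: 12.85
ee_pos: [0.462, 0.1981, 0.1433]
tool_rot: [-0.0, -0.118, 0.993, -0.0]
wrist_force: [-0.7, -0.2, 7.9]
opening: 0.0337
grip_force: 40.0
```

It has bottomed on the first disc at 7.9 N with the lateral force near zero. Now I'll rock clockwise.

Call:
carry_out([
  {"slide": [0, 0.002, 0], "roll": 0.8},
  {"slide": [0, 0.002, 0], "roll": 0.8},
  {"slide": [0, 0.002, 0], "roll": 0.8},
  {"slide": [0, 0.002, 0], "roll": 0.8},
  {"slide": [0, 0.002, 0], "roll": 0.8},
  {"slide": [0, 0.002, 0], "roll": 0.8},
  {"slide": [0, 0.002, 0], "roll": 0.8},
  {"slide": [0, 0.002, 0], "roll": 0.8},
  {"slide": [0, 0, 0], "roll": 0},
])

```text
clock: 13.6
ee_pos: [0.4622, 0.1988, 0.1432]
tool_rot: [-0.0, 0.218, 0.976, 0.0]
wrist_force: [1.4, 1.8, 1.8]
opening: 0.0338
grip_force: 40.0
```

Call:
carry_out([
  {"slide": [0, 0, 0.03], "roll": 0},
  {"slide": [0, 0, 0], "roll": 0},
  {"slide": [0, 0, 0], "roll": 0},
])

```text
clock: 13.85
ee_pos: [0.4622, 0.1986, 0.1421]
tool_rot: [-0.0, 0.215, 0.977, -0.0]
wrist_force: [1.2, 0.8, -0.9]
opening: 0.0336
grip_force: 40.0
```

Call:
carry_out([
  {"slide": [0, 0, 0.04], "roll": 0},
  {"slide": [0, 0, 0.04], "roll": 0},
  {"slide": [0, 0, 0.04], "roll": 0},
  {"slide": [0, 0, 0.04], "roll": 0},
  {"slide": [0, 0, 0.04], "roll": 0},
  {"slide": [0, 0, 0], "roll": 0},
  {"slide": [0, 0, 0], "roll": 0},
])

```text
clock: 14.43
ee_pos: [0.4622, 0.1987, 0.136]
tool_rot: [-0.0, 0.216, 0.976, -0.0]
wrist_force: [-0.2, 1.0, -4.2]
opening: 0.0336
grip_force: 40.0
```

Call:
carry_out([
  {"slide": [0, 0, 0.03], "roll": 0},
  {"slide": [0, 0, 0.03], "roll": 0},
  {"slide": [0, 0, 0.02], "roll": 0},
  {"slide": [0, 0, 0], "roll": 0},
  {"slide": [0, 0, 0], "roll": 0},
])

```text
clock: 14.85
ee_pos: [0.4623, 0.1987, 0.1338]
tool_rot: [-0.0, 0.216, 0.976, -0.0]
wrist_force: [-0.9, 0.8, 0.9]
opening: 0.0339
grip_force: 40.0
```

Call:
carry_out([
  {"slide": [0, 0, 0.02], "roll": 0},
  {"slide": [0, 0, 0], "roll": 0},
  {"slide": [0, 0, 0], "roll": 0},
])

```text
clock: 15.1
ee_pos: [0.4623, 0.1987, 0.1333]
tool_rot: [-0.0, 0.216, 0.976, -0.0]
wrist_force: [-0.7, 0.4, 1.6]
opening: 0.0337
grip_force: 40.0
```

Call:
carry_out([
  {"slide": [0, 0, 0.03], "roll": 0},
  {"slide": [0, 0, 0], "roll": 0},
  {"slide": [0, 0, 0], "roll": 0},
])

```text
clock: 15.35
ee_pos: [0.4623, 0.1987, 0.1323]
tool_rot: [-0.0, 0.216, 0.976, -0.0]
wrist_force: [-0.9, 2.4, -0.3]
opening: 0.0337
grip_force: 40.0
```

Call:
carry_out([
  {"slide": [0, 0, 0.04], "roll": 0},
  {"slide": [0, 0, 0.04], "roll": 0},
  {"slide": [0, 0, 0.04], "roll": 0},
  {"slide": [0, 0, 0.04], "roll": 0},
  {"slide": [0, 0, 0], "roll": 0},
  {"slide": [0, 0, 0], "roll": 0},
])

```text
clock: 15.85
ee_pos: [0.4623, 0.1987, 0.1273]
tool_rot: [-0.0, 0.216, 0.976, -0.0]
wrist_force: [-0.7, 1.7, -4.3]
opening: 0.0336
grip_force: 40.0
```

Call:
carry_out([
  {"slide": [0, 0, 0.03], "roll": 0},
  {"slide": [0, 0, 0.03], "roll": 0},
  {"slide": [0, 0, 0.03], "roll": 0},
  {"slide": [0, 0, 0], "roll": 0},
  {"slide": [0, 0, 0], "roll": 0},
])

```text
clock: 16.27
ee_pos: [0.4624, 0.1987, 0.125]
tool_rot: [0.0, 0.216, 0.976, 0.0]
wrist_force: [-3.8, 0.8, 6.0]
opening: 0.0333
grip_force: 40.0
```

Call:
carry_out([
  {"slide": [0, 0, 0.02], "roll": 0},
  {"slide": [0, 0, 0], "roll": 0},
  {"slide": [0, 0, 0], "roll": 0},
])

```text
clock: 16.52
ee_pos: [0.4625, 0.1988, 0.1248]
tool_rot: [0.0, 0.216, 0.976, 0.0]
wrist_force: [-5.4, -1.3, 16.3]
opening: 0.0339
grip_force: 40.0
```

Run:
```python
from h import *
np.set_printoptions(precision=4,suppress=True)
s=env.read_state();print(s["ee_pos"],s["wrist_force"],s["ft_torque"],tool([.4623,.1987,.12]),s["joints"])
im=snapshot("wrist");save("w7",im)
cv2.imwrite("pics/m7.png",cv2.resize(im[110:260,240:400,::-1],(640,600),interpolation=cv2.INTER_CUBIC))
```

```text
[0.4625 0.1988 0.1248] [-5.3539 -1.2608 16.3099] [0.0282 0.9739 0.0744] (array([ 0.0037, -0.0041,  0.1616]), np.float64(2.706982867367464)) [ 0.2872  0.4793  1.7726  0.      0.8892 -0.849 ]
```

View pics/m7.png

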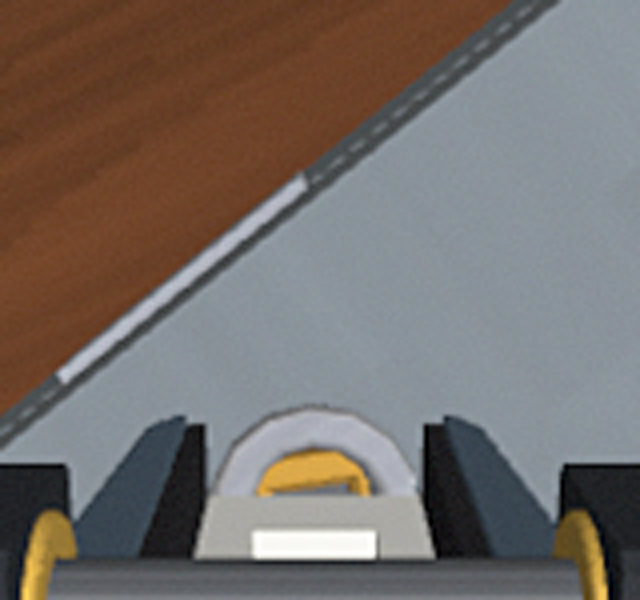

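It is home: stiff on the floor at 16 N with the head low over the ring. I'll ease the push and then turn.

Call:
carry_out([
  {"slide": [0, 0, -0.015], "roll": 0.8},
  {"slide": [0, 0.002, 0], "roll": 0.8},
  {"slide": [0, 0.002, 0], "roll": 0.8},
  {"slide": [0, 0.002, 0], "roll": 0.8},
  {"slide": [0, 0.002, 0], "roll": 0.8},
  {"slide": [0, 0, 0], "roll": 0},
  {"slide": [0, 0, 0], "roll": 0},
])

```text
clock: 17.15
ee_pos: [0.4626, 0.1991, 0.125]
tool_rot: [0.0, 0.414, 0.91, 0.0]
wrist_force: [-4.5, 1.9, 8.5]
opening: 0.0337
grip_force: 40.0
```

Call:
carry_out([
  {"slide": [0, 0.002, 0], "roll": 0.8},
  {"slide": [0, 0.002, 0], "roll": 0.8},
  {"slide": [0, 0.002, 0], "roll": 0.8},
  {"slide": [0, 0.002, 0], "roll": 0.8},
  {"slide": [0, 0.002, 0], "roll": 0.8},
  {"slide": [0, 0.002, 0], "roll": 0.8},
  {"slide": [0, 0.002, 0], "roll": 0.8},
  {"slide": [0, 0, 0], "roll": 0},
  {"slide": [0, 0, 0], "roll": 0},
])

```text
clock: 17.9
ee_pos: [0.4632, 0.1994, 0.125]
tool_rot: [0.0, 0.66, 0.752, 0.0]
wrist_force: [-2.2, 2.7, 7.5]
opening: 0.034
grip_force: 40.0
```

Run:
```python
from h import *
np.set_printoptions(precision=4,suppress=True)
s=env.read_state();h=tool([.4623,.1987,.12])[1];print(s["ee_pos"],s["wrist_force"],s["ft_torque"],h,"turned",-2.906+2*np.pi-h,s["joints"],s["tau"])
im=snapshot("wrist");save("w8",im)
cv2.imwrite("pics/m8.png",cv2.resize(im[160:260,260:380,::-1],(720,600),interpolation=cv2.INTER_CUBIC))
```

```text
[0.4632 0.1994 0.125 ] [-2.2042  2.6921  7.4809] [0.5766 0.5214 0.103 ] 1.700953112416734 turned 1.676232194762852 [0.2878 0.4799 1.7705 0.0004 0.8903 0.1574] [ -2.0523 -70.3099 -24.8405  -0.8764  -0.598    0.89  ]
```

Call:
carry_out([
  {"slide": [0, 0.002, 0], "roll": 0.5},
  {"slide": [0, 0.002, 0], "roll": 0.4},
  {"slide": [0, 0, 0], "roll": 0},
  {"slide": [0, 0, 0], "roll": 0},
])

```text
clock: 18.28
ee_pos: [0.4633, 0.1994, 0.125]
tool_rot: [0.0, 0.694, 0.72, 0.0]
wrist_force: [-2.1, 2.4, 8.0]
opening: 0.0333
grip_force: 40.0
```

Run:
```python
from h import *
np.set_printoptions(precision=4,suppress=True)
s=env.read_state();h=tool([.4623,.1987,.12])[1];print(s["ee_pos"],s["wrist_force"],s["ft_torque"],"turned",-2.906+2*np.pi-h,s["tau"][5])
im=snapshot("wrist");save("w9",im);sc=snapshot("side")
for m in masks_of("round_key","side")[:2]:print(m["confidence"],m["at"])
a=cv2.resize(im[160:260,260:380,::-1],(480,400),interpolation=cv2.INTER_CUBIC);b=cv2.resize(sc[150:270,230:350,::-1],(320,400),interpolation=cv2.INTER_CUBIC)
cv2.imwrite("pics/m9.png",np.hstack([a,b]))
```

```text
[0.4633 0.1994 0.125 ] [-2.0697  2.388   8.0437] [0.6155 0.5294 0.1178] turned 1.7700438789700634 0.5465072952210903
```

View pics/m9.png

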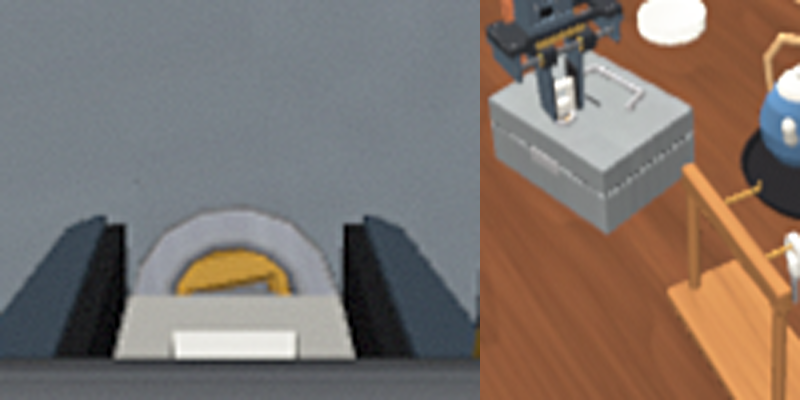

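Call:
carry_out([
  {"slide": [0, 0, 0], "roll": 0.4},
  {"slide": [0, 0, 0], "roll": 0.4},
  {"slide": [0, 0, 0], "roll": 0},
  {"slide": [0, 0, 0], "roll": 0},
  {"slide": [0, 0, 0], "roll": 0},
])

```text
clock: 18.85
ee_pos: [0.4634, 0.1994, 0.125]
tool_rot: [0.0, 0.724, 0.69, 0.001]
wrist_force: [-1.7, 3.5, 6.6]
opening: 0.0336
grip_force: 40.0
```

Run:
```python
from h import *
np.set_printoptions(precision=4,suppress=True)
s=env.read_state();h=tool([.4623,.1987,.12])[1];print(s["ee_pos"],s["wrist_force"],s["ft_torque"],"turned",-2.906+2*np.pi-h,s["tau"][5])
im=snapshot("wrist");save("w10",im)
C=calibration("wrist");K=np.array(C["camera_matrix"])
# plug-slot edge direction on the lid plane, from last and new pictures (same crop)
for p,q in(((180,285),(275,270)),):
  P,Q=[atz("wrist",(260+x/4,160+y/4),.091) for x,y in(p,q)];d=Q-P;T=np.array(C["extrinsics"])[:3,0];print("slot vs tool y",np.arctan2(d[0]*T[1]-d[1]*T[0],d[:2]@T[:2]))
g=cv2.absdiff(cv2.imread("pics/w9.png"),im[:,:,::-1])[210:236,295:342];print("change",g.mean())
a=cv2.imread("pics/w9.png")[205:240,290:346];b=im[205:240,290:346,::-1];w7=cv2.imread("pics/w7.png")[205:240,290:346]
cv2.imwrite("pics/m10.png",np.vstack([cv2.resize(i,(320,200),interpolation=cv2.INTER_CUBIC) for i in(w7,a,b)]))
```

```text
[0.4634 0.1994 0.125 ] [-1.7419  3.4659  6.6203] [0.6813 0.45   0.265 ] turned 1.8534817791719818 0.2815436851233244
slot vs tool y -0.16497656551108011
change 3.3821603927986907
```

View pics/m10.png

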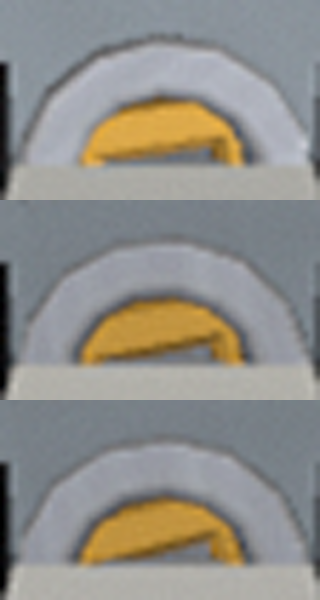

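The torque rose from 0.12 to 0.27 N m and the plug stopped following the key, so it is at the stop. It is held there, still gripped, so I'm handing in.

```bash
python3 -c "
from h import *
print(env.finish_job())"
```

```text
the job is handed in; nothing more can be done
None
```

The job is handed in: the square-headed key is fully home in the lock, turned clockwise to the stop and still gripped there at 40 N; the round key is still on its hook, and I did not touch the tea things.

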